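# Zero two egg counters, leave the third

### The arm

A 6-joint arm with a two-finger parallel gripper is mounted at the origin on a cart in front of the work surface, level with it; the furniture and walls round the work are solid. World frame = base frame: x ahead of the robot, y to its left, z up, the work surface at z = 0. Lengths are in m, angles in rad, forces in N, time in s.
With the tool pointing down it reaches from about 0.35 to 0.95 m from the base axis. Payload 17.4 kg.
Tool frame: the origin (TCP) lies at the centre of the arm's flange, where the gripper is bolted on; the fingertips stand 186 mm ahead of it and the grasp point (between the pads) lies 167 mm ahead of it; z points along the fingers, y is the direction in which the jaws open and shut (so a half turn about z gives the same grasp; the last joint's range is limited). The gripper opens to 93 mm and grips with 3 to 60 N. Pads are 15 mm wide; open, the fingers measure 128 mm over their backs; the gripper's body (75 mm by 188 mm) begins 65 mm behind the grasp point.
Start: joints at [1.191, 0.116, 1.442, -0, 1.584, -0.038], TCP at [0.226, 0.636, 0.405] pointing down, gripper open.
Joint ranges: [-2.83, 2.83], [-0.83, 2.19], [0.07, 2.5], [-1.14, 4.28], [0.01, 3], [-2.97, 2.97]. Speed limits (rad/s): [1.89, 1.89, 2.22, 3.14, 3.14, 3.14].

### API

Orientations are given as [roll, pitch, yaw] about the fixed x, y, z axes, in that order (R = Rz(yaw) Ry(pitch) Rx(roll)).
In Python, from bench import env gives the robot as it stands. The module is installed in compiled form; this text tells all that it offers.
- The arm moves only by the shell command python3 -m jog 'ROWS'. ROWS is JSON, a list of rows, each a list of 7 numbers: the turn, a rotation vector about the tool's x, y, z in degrees, then the shift along the tool's x, y, z in m, then the finger opening in m, from 0 to 0.093. In form: [[ax, ay, az, tx, ty, tz, jaw], ...]. A call has exactly 10 rows; each row shifts and turns the pose as measured when the row begins, along the tool's axes as they then stand; what a row does not reach is not made up. A row lasts 1/12 s, in which the tool goes at most 41.7 mm and 7.16 degrees, less where a joint would pass 70% of its speed; a pose out of reach is approached as far as the arm can. A call is refused whole if a number of a shift passes 0.0417 or a number of a turn 7.16, either way. A call with a gripper value outside its range is refused whole. The fingers move at their own pace and stop on an object; the grip force is fixed at half the most. Time passes only in rows, so rows that do not move let the fingers close, or fill a call up. It gives the time, the measured TCP pose, the force and the opening at its end, in the units of the state.
- env.state(): the state, without advancing time (a new reading comes with each control period).
- env.read_camera(name): name is "side" or "top" or "wrist"; returns (picture, depth): 384x512x3 uint8, blue, green, red; 384x512 float32, m along the optical axis (not along the pixel's ray), 0 where there is no reading.
- env.get_calibration(name): a dict with "fx", "fy", "cx", "cy" (pixels), "R" (3x3) and "t" (3): a world point X has camera coordinates R X + t. Camera axes: x right, y down, z forward; pixel columns grow to the right and rows downward; lengths in m; the calibration is good to about 2 mm. A picture is of the moment at which its call begins: read the wrist's pose just before it. get_calibration takes no time and is no camera call; for the wrist camera it gives the pose at the moment of the call.
- env.hand_in(): hands the job in, once; it reports no verdict.
The state is a dict: "clock": time; "q": joint angles; "qvel": joint speeds; "joint_torque": joint torques, N m; "ee_pos": TCP position; "tcp_rot": TCP orientation; "wrist_force": force on the tool from outside, world axes, zero at the start; "wrist_torque": the same for the moment, N m; "gripper_width": opening from 0.0 (shut) to 1.0 (fully open).
Only numpy, scipy, OpenCV 4.12 (cv2) and the standard library are available. Lean on these libraries where they do the work, as an engineer would, in place of code of your own. Each camera call takes 0.05 s, during which the arm holds its last target.

### The job

The dish of eggs is finished, so zero its counters: with the fingertips press the red key gently well down (it need not hit its stop), keep it down for about a second and let it come up again, then do the same with the blue key. The yellow counter is still in use: do not press its key. Do not lift, tip or push about any of the counters, nor the egg dish, the glass beaker or the brown bottle.

Things in the scene. Friction and masses are not known exactly. Their poses are not given: they have to be found in the camera images.
- red_counter: Loose grey desk counter with the red key, 0.35 to 0.6 kg, on rubber feet, 100 mm (x) by 74 mm (y), case top 30 mm high, the blank display hood behind the key 40 mm high. Origin at the centre of its underside on the table, z up; own x points from the key to the display. A round black collar 46 mm across and 42 mm high surrounds the key. The key's centre lies at own x = -22 mm, y = 0.
- blue_counter: Loose grey desk counter with the blue key, 0.35 to 0.6 kg, on rubber feet, 100 mm (x) by 74 mm (y), case top 30 mm high, the blank display hood behind the key 40 mm high. Origin at the centre of its underside on the table, z up; own x points from the key to the display. A round black collar 46 mm across and 42 mm high surrounds the key. The key's centre lies at own x = -22 mm, y = 0.
- yellow_counter: Loose grey desk counter with the yellow key, 0.35 to 0.6 kg, on rubber feet, 100 mm (x) by 74 mm (y), case top 30 mm high, the blank display hood behind the key 40 mm high. Origin at the centre of its underside on the table, z up; own x points from the key to the display. A round black collar 46 mm across and 42 mm high surrounds the key. The key's centre lies at own x = -22 mm, y = 0.
- red_key_top (a point): Centre of the top face of the round red key, 30 mm across, 56 mm above the table when up; it is pressed straight down and this point moves with it.
- blue_key_top (a point): Centre of the top face of the round blue key, 30 mm across, 56 mm above the table when up; it is pressed straight down and this point moves with it.
- yellow_key_top (a point): Centre of the top face of the round yellow key, 30 mm across, 56 mm above the table when up; it is pressed straight down and this point moves with it.
- red_key (a joint): Travel of the red key in m: 0 up, 0.010 against its stop; it counts as down beyond 0.006, where its spring takes about 4.3 N (1.8 N to start, 6 N at the stop). The spring brings it back up; it does not latch.
- blue_key (a joint): Travel of the blue key in m: 0 up, 0.010 against its stop; it counts as down beyond 0.006, where its spring takes about 4.3 N (1.8 N to start, 6 N at the stop). The spring brings it back up; it does not latch.
- yellow_key (a joint): Travel of the yellow key in m: 0 up, 0.010 against its stop; it counts as down beyond 0.006, where its spring takes about 4.3 N (1.8 N to start, 6 N at the stop). The spring brings it back up; it does not latch.
- egg_dish: Round clear petri dish with dark fish eggs, 58 mm across, 12 mm high, loose, light; origin at the centre of its underside, z up.
- beaker: Clear drinking glass used as a beaker, 75 mm across, 83 mm high, loose; origin at the centre of its underside, z up. Further right than the beaker, off the table, the end of a solid partition stands upright at about x = 0.34, y = -0.54 m, higher than the arm: the arm must not strike it when it swings in over the table.
- brown_bottle: Small dark brown bottle with a black cap, 42 mm across, 78 mm high, loose; origin at the centre of its underside, z up.
Mind the look-alikes: they are no part of the job. What is shaped like the red_counter but green is not meant.

How it is judged:
On the way, in this order (a step that is already met when the one before it is completed fails the run):
1. the fingers hold the red key down, past 6 of its 10 mm, for 0.6 s (value of joint red_key above 0.006 m and contact force between the fingers and red_counter above 0.5 N), for 0.6 s.
2. the red key is let up again (value of joint red_key below 0.002 m), for 0.2 s.
3. the fingers hold the blue key down, past 6 of its 10 mm, for 0.6 s (value of joint blue_key above 0.006 m and contact force between the fingers and blue_counter above 0.5 N), for 0.6 s.
4. the blue key is let up again (value of joint blue_key below 0.002 m), for 0.2 s.
At the end, for the whole second after the job is handed in: All three keys are up (within 2 mm); the three counters stand flat and still within 20 mm of where they stood; the egg dish, the beaker and the brown bottle stand upright within 15 mm of where they stood (value of joint each of red_key, blue_key, yellow_key below 0.002 m and distance of each of red_counter, blue_counter, yellow_counter from where it was at the start of the episode below 0.02 m and angle between each of red_counter, blue_counter, yellow_counter, egg_dish, beaker, brown_bottle's own z axis and vertical below 0.1 rad and linear speed of each of red_counter, blue_counter, yellow_counter below 0.02 m/s and distance of each of egg_dish, beaker, brown_bottle from where it was at the start of the episode below 0.015 m); the robot touches nothing.
It fails at once if a counter is shifted by more than 20 mm, lifted 10 mm or tipped (distance of any of red_counter, blue_counter, yellow_counter from where it was at the start of the episode above 0.02 m or height (world z) of any of red_counter, blue_counter, yellow_counter above 0.01 m or angle between any of red_counter, blue_counter, yellow_counter's own z axis and vertical above 0.15 rad).
It fails at once if a counter or its key is pushed with more than 25 N (contact force between any of the arm, the fingers and red_counter above 25 N or contact force between any of the arm, the fingers and blue_counter above 25 N or contact force between any of the arm, the fingers and yellow_counter above 25 N).
It fails at once if the yellow key is pressed (more than 2 mm) (value of joint yellow_key above 0.002 m).
It fails at once if the egg dish, beaker or brown bottle is moved more than 15 mm or tipped (distance of any of egg_dish, beaker, brown_bottle from where it was at the start of the episode above 0.015 m or angle between any of egg_dish, beaker, brown_bottle's own z axis and vertical above 0.2 rad).
It also fails if it takes over 48 s, if anything falls off the work surface, if the arm or the gripper's body presses on something with over 40 N, if the wrist force passes 120 N, or if a joint passes its speed limit or range.

## Working session

There is one attempt and no reset: what is moved stays moved. The work goes in short steps, Python scripts to look and compute and a shell command to move; the robot and the scene stay as the last step left them, time stands still between calls to the robot, and variables do not carry over. Pictures are saved under pics/ and viewed, and the job is handed in when it is done.

```bash
mkdir -p pics; python3 - <<'E'
from bench import env
import cv2,numpy as np
print(env.state())
for n in ("top","side"):
    p,d=env.read_camera(n); cv2.imwrite(f"pics/{n}0.png",p); np.save(f"pics/{n}0.npy",d)
    c=env.get_calibration(n); print(n,c)
E
```

```text
{'clock': 0.0, 'q': array([ 1.19122733e+00,  1.16464542e-01,  1.44223933e+00,  7.45349738e-06,
        1.58397610e+00, -3.77670027e-02]), 'qvel': array([-8.63217340e-04, -4.82962267e-04, -1.26145798e-03, -5.81619071e-04,
        6.45418104e-05,  6.23845113e-04]), 'joint_torque': array([-1.08755859e-03, -7.21281052e+01, -6.22596502e+01,  7.77655444e-02,
        2.42537842e-02, -1.13073422e-04]), 'ee_pos': array([0.22624127, 0.63596884, 0.40403563]), 'tcp_rot': array([-3.14050639e+00, -4.85027685e-05,  2.79979073e+00]), 'wrist_force': array([ 0.0429925 , -0.64312802,  0.50996295]), 'wrist_torque': array([ 0.02547079, -0.00551788,  0.05364954]), 'gripper_width': 1.00324258909395}
top {'fx': 375.23540669293845, 'fy': 375.23540669293845, 'cx': 256.5284632086249, 'cy': 190.97443394909982, 'R': array([[-3.80844422e-02, -9.99274202e-01,  8.02475506e-04],
       [-9.75146183e-01,  3.69894421e-02, -2.18452976e-01],
       [ 2.18264741e-01, -9.10219067e-03, -9.75847146e-01]]), 't': array([0.00366023, 0.52866663, 1.0333797 ])}
side {'fx': 394.2800856968443, 'fy': 394.2800856968443, 'cx': 250.04824071249482, 'cy': 188.13729966082747, 'R': array([[ 0.02074193,  0.99963062, -0.01756126],
       [ 0.66418671, -0.02690616, -0.74708237],
       [-0.74727892,  0.00383198, -0.66449946]]), 't': array([ 0.00253289, -0.29051783,  1.375667  ])}
```

View pics/top0.png

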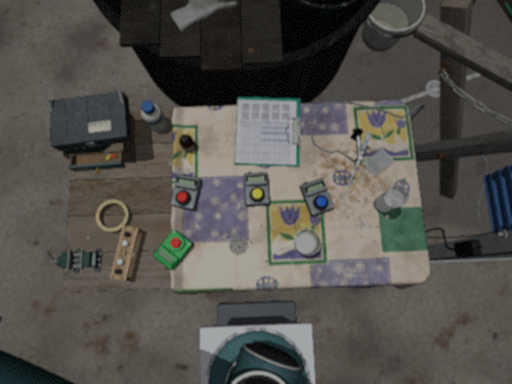

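View pics/side0.png

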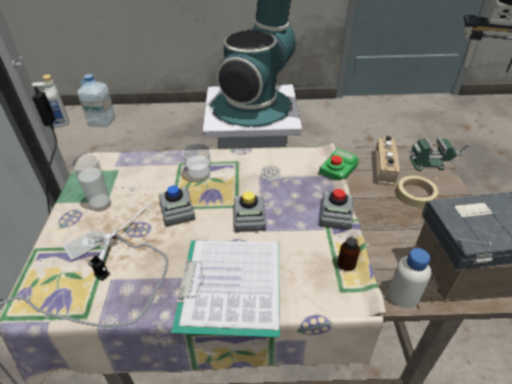

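The top view shows the red counter at (184,195), yellow at (257,192) and blue at (319,200). The green look-alike is at (174,250), the dish at (307,242), the beaker at (393,197) and the bottle at (187,143). The side view agrees. Next I'll locate the keys by colour.

```bash
cat > h.py <<'E'
import numpy as np,cv2
def ray(c,u,v,z):
    R,t=c["R"],c["t"]; o=-R.T@t; d=R.T@np.array([(u-c["cx"])/c["fx"],(v-c["cy"])/c["fy"],1])
    return o+d*(z-o[2])/d[2]
def dep(c,u,v,d): return c["R"].T@(np.array([(u-c["cx"])/c["fx"]*d,(v-c["cy"])/c["fy"]*d,d])-c["t"])
E
python3 - <<'E'
from h import *
from bench import env
win={"top":dict(red=(170,180,198,210),yellow=(243,180,270,205),blue=(305,188,335,215)),"side":dict(red=(320,183,355,210),yellow=(232,187,266,212),blue=(160,180,192,205))}
for n in win:
    p=cv2.imread(f"pics/{n}0.png"); d=np.load(f"pics/{n}0.npy"); c=env.get_calibration(n)
    hsv=cv2.cvtColor(p,cv2.COLOR_BGR2HSV)
    for k,(a,b,e,f) in win[n].items():
        h=hsv[b:f,a:e].astype(int); H=h[...,0]
        m={"red":(H<8)|(H>172),"yellow":(H>20)&(H<36),"blue":(H>100)&(H<125)}[k]&(h[...,1]>140)&(h[...,2]>60)
        m=cv2.morphologyEx(m.astype(np.uint8),cv2.MORPH_OPEN,np.ones((2,2)))
        nl,lab,st,ce=cv2.connectedComponentsWithStats(m); i=1+np.argmax(st[1:,4]); ys,xs=np.nonzero(lab==i); xs=xs+a; ys=ys+b
        P=np.array([dep(c,x,y,d[y,x]) for x,y in zip(xs,ys) if d[y,x]>0]); 
        T=P[P[:,2]>np.percentile(P[:,2],90)-0.006]
        print(n,k,st[i],"ray",ray(c,xs.mean(),ys.mean(),.054).round(4),"topmean",T.mean(0).round(4),len(T),"mid",((T.max(0)+T.min(0))/2).round(4))
    img=cv2.resize(p[170:270,150:420] if n=="top" else p[140:280,60:380],None,fx=2.4,fy=2.4,interpolation=cv2.INTER_CUBIC); cv2.imwrite(f"pics/{n}0z.png",img)
E
```

```text
top red [ 8 12 11 11 97] ray [0.5188 0.1984 0.054 ] topmean [0.5217 0.2007 0.0547] 63 mid [0.5223 0.201  0.0557]
top yellow [10  9 11 11 93] ray [ 0.5196 -0.0204  0.054 ] topmean [ 0.5229 -0.018   0.055 ] 61 mid [ 0.523  -0.0176  0.055 ]
top blue [12  9 11 11 99] ray [ 0.4892 -0.205   0.054 ] topmean [ 0.4923 -0.2035  0.0548] 70 mid [ 0.4924 -0.2038  0.0554]
side red [ 14   7  12  12 114] ray [0.533  0.2014 0.054 ] topmean [0.5271 0.2023 0.0542] 73 mid [0.5252 0.2022 0.0535]
side yellow [11 11 13  6 53] ray [ 0.542  -0.0153  0.054 ] topmean [ 0.5352 -0.0173  0.0503] 29 mid [ 0.5347 -0.0164  0.0506]
side blue [ 9  7 11 11 99] ray [ 0.5049 -0.1977  0.054 ] topmean [ 0.4988 -0.1994  0.0535] 65 mid [ 0.4973 -0.1988  0.0531]
```

```bash
python3 - <<'E'
from h import *
from bench import env
c=env.get_calibration("top"); d=np.load("pics/top0.npy")
V,U=np.mgrid[100:290,20:430]
P=np.array([dep(c,u,v,d[v,u]) for u,v in zip(U.ravel(),V.ravel())]).reshape(*U.shape,3)
# object footprints
m=((P[...,2]>0.012)&(d[100:290,20:430]>0)).astype(np.uint8)
n,l,s,ce=cv2.connectedComponentsWithStats(m)
for i in range(1,n):
    if s[i,4]>15:
        q=P[l==i]; print(s[i,:2]+[20,100],s[i,4],q.mean(0).round(3),q.min(0).round(3),q.max(0).round(3))
E
```

```text
[ 46 100] 5404 [0.694 0.435 0.137] [0.593 0.331 0.012] [0.798 0.55  0.187]
[141 100] 545 [0.765 0.282 0.085] [0.746 0.26  0.012] [0.803 0.318 0.133]
[397 104] 44 [ 0.78  -0.511  0.016] [ 0.763 -0.547  0.012] [ 0.804 -0.473  0.021]
[172 107] 76 [0.785 0.233 0.014] [0.743 0.223 0.012] [0.823 0.242 0.019]
[311 108] 526 [ 0.668 -0.302  0.041] [ 0.54  -0.361  0.012] [ 0.802 -0.192  0.09 ]
[292 116] 31 [ 0.759 -0.152  0.014] [ 0.738 -0.16   0.012] [ 0.777 -0.138  0.019]
[295 129] 22 [ 0.711 -0.151  0.014] [ 0.693 -0.155  0.012] [ 0.734 -0.143  0.019]
[179 133] 206 [0.689 0.188 0.056] [0.673 0.171 0.013] [0.712 0.211 0.083]
[153 140] 2068 [0.463 0.217 0.032] [0.265 0.151 0.012] [0.711 0.29  0.06 ]
[244 171] 804 [ 0.543 -0.016  0.036] [ 0.496 -0.054  0.013] [0.601 0.021 0.059]
[300 178] 832 [ 0.512 -0.193  0.036] [ 0.458 -0.243  0.012] [ 0.569 -0.148  0.059]
[374 184] 696 [ 0.485 -0.393  0.1  ] [ 0.456 -0.427  0.012] [ 0.516 -0.364  0.145]
[ 96 199] 1278 [0.399 0.378 0.044] [0.293 0.327 0.012] [0.528 0.461 0.072]
[294 227] 598 [ 0.379 -0.155  0.052] [ 0.341 -0.189  0.021] [ 0.415 -0.114  0.085]
[ 45 249] 774 [0.353 0.494 0.054] [0.324 0.434 0.012] [0.382 0.58  0.081]
```

View pics/top0z.png

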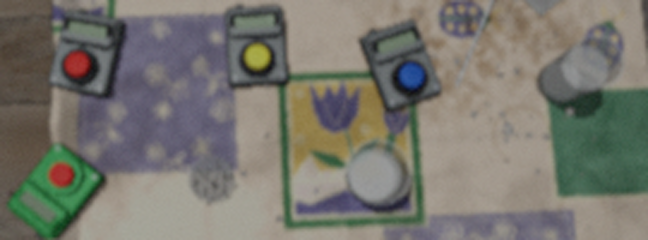

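Heights settle which object is which. The 85 mm tall one at (307,242), near (0.38,-0.155), is the beaker. The tall thing at (0.485,-0.39) is a bystander, and the speckled circle at (238,244) is the egg dish. The red key is near (0.524,0.201) and the blue key near (0.496,-0.201). I'll move over red with the fingers closed.

```bash
python3 -m jog '[[0,0,0,-0.0213,-0.0155,0,0],[0,0,0,-0.0213,-0.0155,0,0],[0,0,0,-0.0213,-0.0155,0,0],[0,0,0,-0.0213,-0.0155,0,0],[0,0,0,-0.0213,-0.0155,0,0],[0,0,0,-0.0213,-0.0155,0,0],[0,0,0,-0.0213,-0.0155,0,0],[0,0,0,-0.0213,-0.0155,0,0],[0,0,0,-0.0213,-0.0155,0,0],[0,0,0,-0.0213,-0.0155,0,0]]'
```

```text
clock: 0.93
ee_pos: [0.3778, 0.4124, 0.3992]
tcp_rot: [-3.134, -0.002, 2.806]
wrist_force: [1.0, 0.2, 0.1]
gripper_width: 0.329
```

```bash
python3 -m jog '[[0,0,0,-0.023,-0.017,0.005,0],[0,0,0,-0.023,-0.017,0.005,0],[0,0,0,-0.023,-0.017,0.005,0],[0,0,0,-0.023,-0.017,0.005,0],[0,0,0,-0.023,-0.017,0.005,0],[0,0,0,-0.023,-0.017,0.005,0],[0,0,0,-0.023,-0.017,0.005,0],[0,0,0,-0.023,-0.017,0.005,0],[0,0,0,-0.02,-0.013,0.005,0],[0,0,0,0,0,0,0]]'; python3 - <<'E'
from h import *
from bench import env
s=env.state(); print(s["ee_pos"],s["tcp_rot"],s["wrist_force"])
for n in ("wrist","top","side"):
    p,d=env.read_camera(n); cv2.imwrite(f"pics/{n}1.png",p); np.save(f"pics/{n}1.npy",d)
c=env.get_calibration("wrist"); np.savez("pics/w1.npz",**c); print(c)
E
```

```text
clock: 1.77
ee_pos: [0.5274, 0.1892, 0.3507]
tcp_rot: [-3.132, -0.004, 2.804]
wrist_force: [-0.0, 0.4, 1.0]
gripper_width: 0.009
[0.52744907 0.18923798 0.35073767] [-3.13175294 -0.0037563   2.80437158] [-0.02953664  0.39197073  0.98324282]
{'fx': 326.4226704286649, 'fy': 326.4226704286649, 'cx': 257.7958377467132, 'cy': 190.229977951926, 'R': array([[ 0.32754382,  0.94481423, -0.00641285],
       [ 0.90869443, -0.3131482 ,  0.27606635],
       [ 0.25882325, -0.09625115, -0.96111719]]), 't': array([-0.35204594, -0.43446746,  0.22327178])}
```

View pics/wrist1.png

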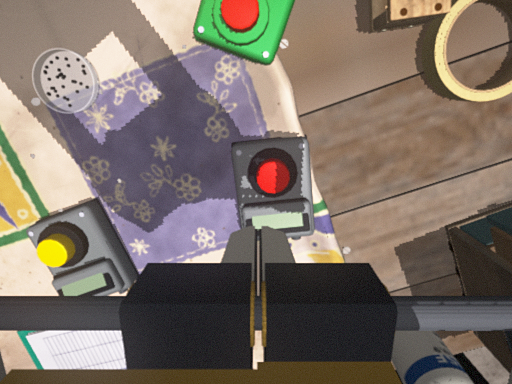

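View pics/side1.png

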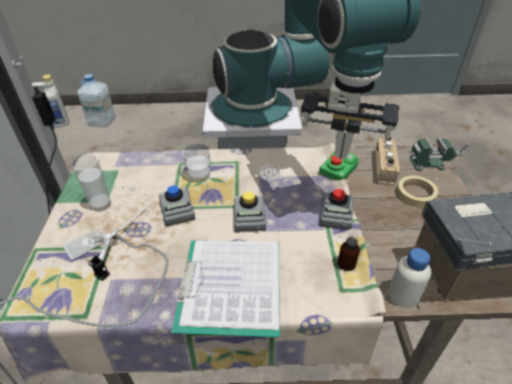

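The wrist view shows the red key at about (272,177), yellow at (53,253), the egg dish at (66,80) and the green look-alike at (240,12). Next I'll measure the red key through the wrist camera.

```bash
python3 - <<'E'
from h import *
c=np.load("pics/w1.npz"); p=cv2.imread("pics/wrist1.png"); d=np.load("pics/wrist1.npy")
hsv=cv2.cvtColor(p,cv2.COLOR_BGR2HSV).astype(int)
for k,(a,b,e,f) in dict(red=(235,140,310,210),yellow=(25,225,90,280)).items():
    h=hsv[b:f,a:e];H=h[...,0]; m=(((H<8)|(H>172)) if k=="red" else (H>20)&(H<36))&(h[...,1]>120)&(h[...,2]>60)
    ys,xs=np.nonzero(m); xs+=a; ys+=b
    P=np.array([dep(c,x,y,d[y,x]) for x,y in zip(xs,ys)]); T=P[P[:,2]>.052]
    print(k,ray(c,xs.mean(),ys.mean(),.053),T.mean(0),(T.min(0)+T.max(0))/2,np.ptp(T,axis=0),len(T))
print(dep(c,66,80,d[80,66]))
E
```

```text
red [0.51902033 0.20656524 0.053     ] [0.51887181 0.20634472 0.0577123 ] [0.4933155  0.20613748 0.19219111] [0.0819896  0.02930718 0.28016693] 884
yellow [ 0.52066848 -0.00961571  0.053     ] [ 0.52088599 -0.00999991  0.05694188] [0.49437207 0.09564393 0.19213786] [0.08410273 0.2448231  0.28027342] 746
[0.3765961  0.04624347 0.00147251]
```

```bash
python3 -m jog '[[0,0,0,0.003,0.004,0.005,0],[0,0,0,0.003,0.004,0.012,0],[0,0,0,0.003,0.004,0.012,0],[0,0,0,0.001,0.001,0.012,0],[0,0,0,0,0,0.012,0],[0,0,0,0,0,0.012,0],[0,0,0,0,0,0.01,0],[0,0,0,0,0,0.008,0],[0,0,0,0,0,0,0],[0,0,0,0,0,0,0]]'; python3 - <<'E'
from h import *
from bench import env
from scipy.spatial.transform import Rotation as Ro
s=env.state(); R=Ro.from_euler("xyz",s["tcp_rot"]).as_matrix(); tip=s["ee_pos"]+R@[0,0,.186]
print(s["ee_pos"],s["tcp_rot"],"tip",tip,"need tool",R.T@(np.array([.521,.203,.056])-tip),s["wrist_force"])
for n in ("wrist","side"):
    p,d=env.read_camera(n); cv2.imwrite(f"pics/{n}2.png",p)
E
```

```text
clock: 2.75
ee_pos: [0.5164, 0.2128, 0.2583]
tcp_rot: [-3.132, -0.006, 2.812]
wrist_force: [-0.1, 1.2, 0.6]
gripper_width: 0.009
[0.51636501 0.21282714 0.25832704] [-3.13230765 -0.0055828   2.81236863] tip [0.51482408 0.21152861 0.07233796] need tool [-0.00869269 -0.00592233  0.01634538] [-0.07397466  1.17703438  0.64763837]
```

View pics/wrist2.png

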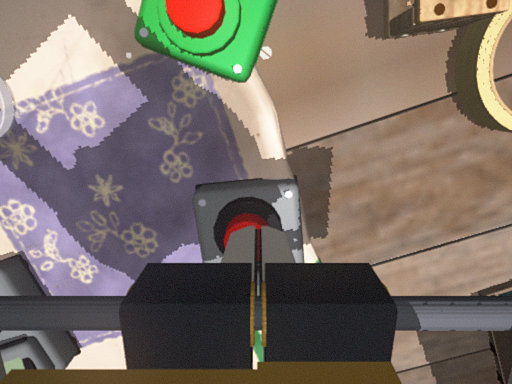

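```bash
python3 -c "
import cv2
p=cv2.imread('pics/side2.png')[130:250,260:420]
cv2.imwrite('pics/side2z.png',cv2.resize(p,None,fx=4.5,fy=4.5,interpolation=2))"
```

```text
(no output)
```

View pics/side2z.png

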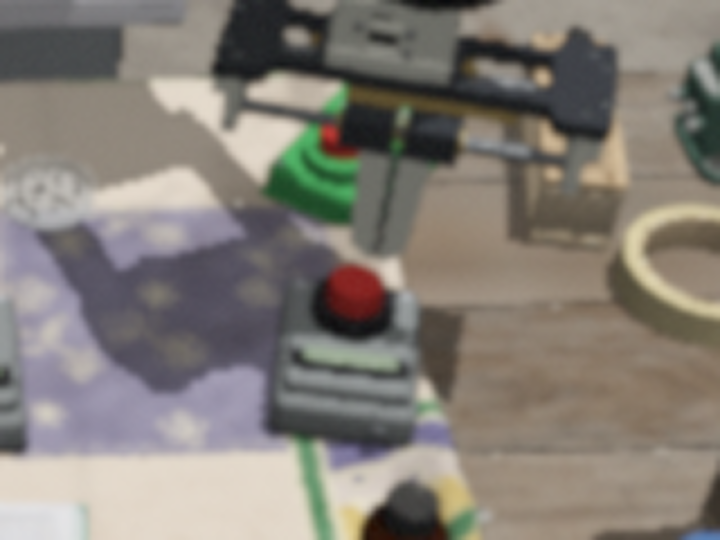

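The fingertips are still clear of the red key, and about 10 mm off to its left and near side. I'll correct sideways, come down some way, and check.

```bash
cat > t.py <<'E'
import sys
from h import *
from bench import env
from scipy.spatial.transform import Rotation as Ro
s=env.state(); R=Ro.from_euler("xyz",s["tcp_rot"]).as_matrix(); tip=s["ee_pos"]+R@[0,0,.186]
print(s["ee_pos"],s["tcp_rot"],"tip",tip.round(4),"need",(R.T@(np.array([float(a) for a in sys.argv[1:4]])-tip)).round(4),s["wrist_force"].round(2),s["clock"])
E
python3 -m jog '[[0,0,0,-0.003,-0.002,0,0],[0,0,0,-0.003,-0.002,0,0],[0,0,0,-0.002,-0.002,0,0],[0,0,0,0,0,0.003,0],[0,0,0,0,0,0.003,0],[0,0,0,0,0,0.003,0],[0,0,0,0,0,0,0],[0,0,0,0,0,0,0],[0,0,0,0,0,0,0],[0,0,0,0,0,0,0]]'; python3 t.py .521 .203 .056
```

```text
clock: 3.68
ee_pos: [0.5234, 0.2032, 0.2515]
tcp_rot: [-3.135, -0.002, 2.811]
wrist_force: [0.1, -0.4, -0.3]
gripper_width: 0.006
[0.5233974  0.20323862 0.2515201 ] [-3.13508575e+00 -1.94999938e-03  2.81141709e+00] tip [0.5227 0.2022 0.0655] need [0.0018 0.0003 0.0095] [ 0.14 -0.45 -0.25] 3.6833
```

```bash
python3 -m jog '[[0,0,0,-0.001,0,0.002,0],[0,0,0,0,0,0.002,0],[0,0,0,0,0,0.002,0],[0,0,0,0,0,0.002,0],[0,0,0,0,0,0.002,0],[0,0,0,0,0,0.0015,0],[0,0,0,0,0,0.0015,0],[0,0,0,0,0,0.0015,0],[0,0,0,0,0,0,0],[0,0,0,0,0,0,0]]'; python3 t.py .521 .203 .048
```

```text
clock: 4.52
ee_pos: [0.5245, 0.2031, 0.2365]
tcp_rot: [-3.136, -0.001, 2.812]
wrist_force: [-1.9, -1.1, 4.4]
gripper_width: 0.004
[0.52446841 0.20307677 0.23648482] [-3.13571058e+00 -1.17497954e-03  2.81181675e+00] tip [0.5239 0.2021 0.0505] need [ 0.003  -0.0001  0.0025] [-1.89 -1.05  4.37] 4.5167
```

Contact at about 4.4 N, with the key about 5.5 mm down. I'll go about 2.5 mm deeper and hold.

```bash
python3 -m jog '[[0,0,0,0,0,0.0015,0],[0,0,0,0,0,0.0015,0],[0,0,0,0,0,0,0],[0,0,0,0,0,0,0],[0,0,0,0,0,0,0],[0,0,0,0,0,0,0],[0,0,0,0,0,0,0],[0,0,0,0,0,0,0],[0,0,0,0,0,0,0],[0,0,0,0,0,0,0]]'; python3 t.py .521 .203 .048
python3 - <<'E'
from h import *
from bench import env
p,d=env.read_camera("side"); cv2.imwrite("pics/side3z.png",cv2.resize(p[130:250,260:420],None,fx=4.5,fy=4.5,interpolation=2))
E
```

```text
clock: 5.35
ee_pos: [0.5244, 0.2031, 0.2342]
tcp_rot: [-3.136, -0.001, 2.812]
wrist_force: [-2.9, -0.7, 4.2]
gripper_width: 0.006
[0.52444354 0.20305619 0.23420477] [-3.13583791e+00 -9.46738182e-04  2.81184011e+00] tip [0.5239 0.2021 0.0482] need [ 0.0031 -0.0001  0.0002] [-2.88 -0.69  4.16] 5.35
```

View pics/side3z.png

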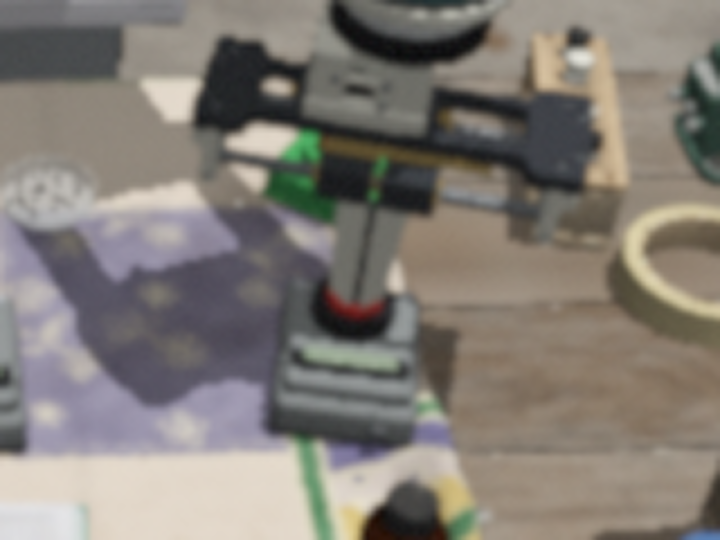

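The fingertips are centred on the red key and it is well down, about 8 mm. I'll add another millimetre for margin and hold longer.

```bash
python3 -m jog '[[0,0,0,0,0,0.0012,0],[0,0,0,0,0,0,0],[0,0,0,0,0,0,0],[0,0,0,0,0,0,0],[0,0,0,0,0,0,0],[0,0,0,0,0,0,0],[0,0,0,0,0,0,0],[0,0,0,0,0,0,0],[0,0,0,0,0,0,0],[0,0,0,0,0,0,0]]'; python3 t.py .521 .203 .048
```

```text
clock: 6.23
ee_pos: [0.5244, 0.2031, 0.2339]
tcp_rot: [-3.136, -0.001, 2.812]
wrist_force: [-2.5, 0.0, 4.1]
gripper_width: 0.007
[0.52440959 0.20306027 0.23393419] [-3.13587916e+00 -8.71058517e-04  2.81186227e+00] tip [0.5239 0.2021 0.0479] need [ 0.003  -0.0001 -0.0001] [-2.54  0.05  4.1 ] 6.2333
```

```bash
python3 -m jog '[[0,0,0,0,0,0.0015,0],[0,0,0,0,0,0.001,0],[0,0,0,0,0,0.0003,0],[0,0,0,0,0,0.0003,0],[0,0,0,0,0,0.0003,0],[0,0,0,0,0,0.0003,0],[0,0,0,0,0,0.0003,0],[0,0,0,0,0,0.0003,0],[0,0,0,0,0,0.0003,0],[0,0,0,0,0,0.0003,0]]'; python3 t.py .521 .203 .048
```

```text
clock: 7.07
ee_pos: [0.5244, 0.203, 0.2323]
tcp_rot: [-3.136, -0.001, 2.812]
wrist_force: [-3.9, -1.1, 7.6]
gripper_width: 0.004
[0.52441616 0.20304424 0.23232051] [-3.13603646e+00 -5.73273379e-04  2.81191969e+00] tip [0.524  0.2021 0.0463] need [ 0.0031 -0.0001 -0.0017] [-3.91 -1.11  7.6 ] 7.0667
```

7.6 N at a tip height of 0.0463 m means the key is almost on its stop, so the height readings are consistent. It has been held past 6 mm for well over 1.5 s. Lifting off now.

```bash
python3 -m jog '[[0,0,0,0,0,-0.003,0],[0,0,0,0,0,-0.004,0],[0,0,0,0,0,-0.006,0],[0,0,0,0,0,-0.01,0],[0,0,0,0,0,-0.015,0],[0,0,0,0,0,-0.015,0],[0,0,0,0,0,-0.015,0],[0,0,0,0,0,-0.012,0],[0,0,0,0,0,0,0],[0,0,0,0,0,0,0]]'; python3 t.py .495 -.201 .12
python3 - <<'E'
from h import *
from bench import env
p,d=env.read_camera("side"); cv2.imwrite("pics/side4z.png",cv2.resize(p[130:280,140:420],None,fx=2.8,fy=2.8,interpolation=2))
E
```

```text
clock: 7.9
ee_pos: [0.5244, 0.2034, 0.3184]
tcp_rot: [-3.136, -0.0, 2.812]
wrist_force: [-0.0, 0.3, -0.5]
gripper_width: 0.006
[0.5243526  0.20337196 0.31841245] [-3.13615380e+00 -4.14864865e-04  2.81185276e+00] tip [0.524  0.2024 0.1324] need [-0.1032 -0.391   0.0145] [-0.04  0.29 -0.46] 7.9
```

View pics/side4z.png

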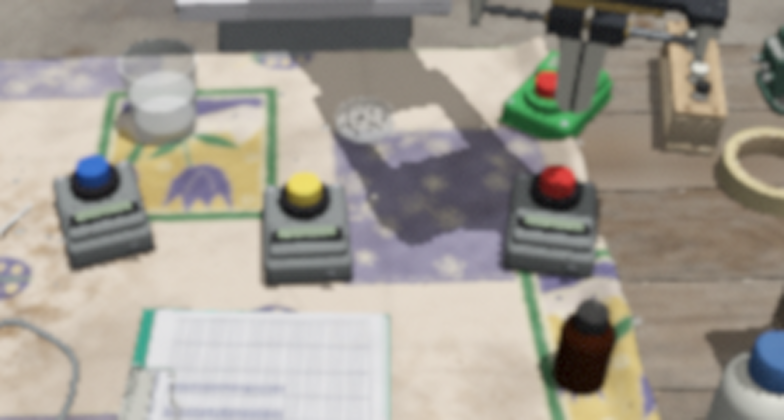

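The red key (557,185 in the zoom) is up again and the counter is unmoved. Moving across to blue.

```bash
python3 -m jog '[[0,0,0,-0.003,-0.01,0,0],[0,0,0,-0.0055,-0.0205,0,0],[0,0,0,-0.0055,-0.0205,0,0],[0,0,0,-0.0055,-0.0205,0,0],[0,0,0,-0.0055,-0.0205,0,0],[0,0,0,-0.0055,-0.0205,0,0],[0,0,0,-0.0055,-0.0205,0,0],[0,0,0,-0.0055,-0.0205,0,0],[0,0,0,-0.0055,-0.0205,0,0],[0,0,0,-0.0055,-0.0205,0,0]]'; python3 t.py .495 -.201 .12
```

```text
clock: 8.78
ee_pos: [0.5078, -0.0084, 0.3098]
tcp_rot: [-3.13, -0.012, 2.817]
wrist_force: [-0.8, -0.4, 0.1]
gripper_width: 0.006
[ 0.50778445 -0.00835053  0.30977653] [-3.13037451 -0.01166672  2.81724952] tip [ 0.5051 -0.0096  0.1238] need [-0.0515 -0.1845  0.0053] [-0.85 -0.36  0.06] 8.7833
```

```bash
python3 -m jog '[[0,0,0,-0.006,-0.0205,0,0],[0,0,0,-0.006,-0.0205,0,0],[0,0,0,-0.006,-0.0205,0,0],[0,0,0,-0.006,-0.0205,0,0],[0,0,0,-0.006,-0.0205,0,0],[0,0,0,-0.006,-0.0205,0,0],[0,0,0,-0.005,-0.0155,0,0],[0,0,0,-0.003,-0.01,0,0],[0,0,0,-0.001,-0.004,0,0],[0,0,0,0,0,0,0]]'; python3 t.py .495 -.201 .12
python3 - <<'E'
from h import *
from bench import env
c=env.get_calibration("wrist")
p,d=env.read_camera("wrist"); cv2.imwrite("pics/wrist5.png",p)
hsv=cv2.cvtColor(p,cv2.COLOR_BGR2HSV).astype(int);H=hsv[...,0]
m=((H>100)&(H<125)&(hsv[...,1]>140)&(hsv[...,2]>60)).astype(np.uint8)
n,l,s,ce=cv2.connectedComponentsWithStats(m)
for i in range(1,n):
    if s[i,4]>60:
        P=np.array([dep(c,x,y,d[y,x]) for y,x in zip(*np.nonzero(l==i))]); print(s[i],ce[i],ray(c,*ce[i],.053),np.median(P,0))
E
```

```text
clock: 9.62
ee_pos: [0.495, -0.183, 0.3017]
tcp_rot: [-3.128, -0.024, 2.812]
wrist_force: [-0.4, -0.2, -0.3]
gripper_width: 0.005
[ 0.49501737 -0.18303752  0.30165139] [-3.12846461 -0.02391966  2.81211852] tip [ 0.49   -0.1839  0.1157] need [-0.0101 -0.0146 -0.0043] [-0.35 -0.25 -0.25] 9.6167
[ 216  195   39   40 1144] [234.50087413 213.75087413] [ 0.48964021 -0.20188941  0.053     ] [ 0.48907653 -0.2013007   0.05573362]
```

View pics/wrist5.png

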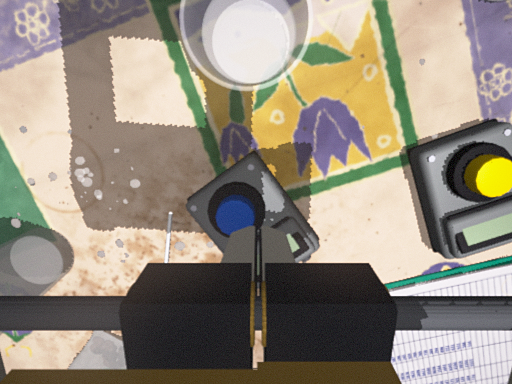

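The blue key is at (234,214) in the wrist view and the beaker is clear at (247,40). The fused estimate for the key is about (0.493,-0.202). I'll take out the small tilt and align.

```bash
python3 -m jog '[[-0.4,-0.7,0,-0.002,-0.003,0,0],[-0.3,-0.6,0,-0.002,-0.003,0,0],[0,0,0,-0.001,-0.002,0,0],[0,0,0,0,-0.001,0.005,0],[0,0,0,0,0,0.008,0],[0,0,0,0,0,0.008,0],[0,0,0,0,0,0.006,0],[0,0,0,0,0,0,0],[0,0,0,0,0,0,0],[0,0,0,0,0,0,0]]'; python3 t.py .493 -.202 .056
```

```text
clock: 10.5
ee_pos: [0.4973, -0.1903, 0.2703]
tcp_rot: [3.14, -0.001, 2.817]
wrist_force: [-0.7, 0.8, -1.2]
gripper_width: 0.006
[ 0.49734032 -0.19032304  0.27030547] [ 3.14039502e+00 -5.55190780e-04  2.81667452e+00] tip [ 0.4973 -0.1901  0.0843] need [ 0.0003 -0.0127  0.0283] [-0.73  0.84 -1.21] 10.5
```

```bash
python3 -m jog '[[0,0,0,0,-0.003,0,0],[0,0,0,0,-0.004,0,0],[0,0,0,0,-0.004,0.002,0],[0,0,0,0,-0.001,0.004,0],[0,0,0,0,0,0.005,0],[0,0,0,0,0,0.005,0],[0,0,0,0,0,0.002,0],[0,0,0,0,0,0,0],[0,0,0,0,0,0,0],[0,0,0,0,0,0,0]]'; python3 t.py .493 -.202 .056
python3 - <<'E'
from h import *
from bench import env
p,d=env.read_camera("side"); cv2.imwrite("pics/side6z.png",cv2.resize(p[130:250,110:270],None,fx=4.5,fy=4.5,interpolation=2))
E
```

```text
clock: 11.33
ee_pos: [0.4931, -0.2032, 0.2508]
tcp_rot: [3.14, 0.0, 2.816]
wrist_force: [-0.4, 0.2, -0.4]
gripper_width: 0.002
[ 0.49308918 -0.20319185  0.25083052] [3.14048448e+00 1.58582355e-04 2.81624402e+00] tip [ 0.4932 -0.203   0.0648] need [0.0005 0.0009 0.0088] [-0.39  0.19 -0.42] 11.3333
```

View pics/side6z.png

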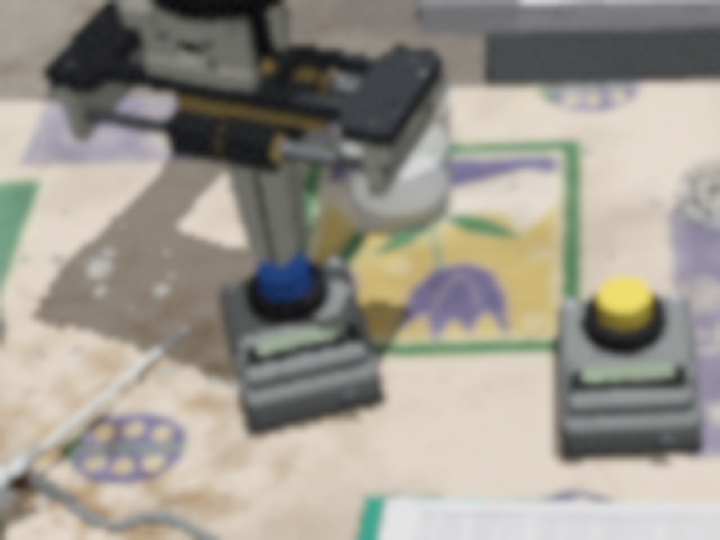

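The fingertips are just above the blue key and centred on it. Pressing now.

```bash
python3 -m jog '[[0,0,0,0,0,0.002,0],[0,0,0,0,0,0.002,0],[0,0,0,0,0,0.002,0],[0,0,0,0,0,0.002,0],[0,0,0,0,0,0.002,0],[0,0,0,0,0,0.0015,0],[0,0,0,0,0,0.0015,0],[0,0,0,0,0,0.0015,0],[0,0,0,0,0,0.001,0],[0,0,0,0,0,0,0]]'; python3 t.py .493 -.202 .047
```

```text
clock: 12.22
ee_pos: [0.4934, -0.2031, 0.2352]
tcp_rot: [3.141, 0.002, 2.817]
wrist_force: [-1.2, 0.8, 5.7]
gripper_width: 0.005
[ 0.49341304 -0.20310227  0.23523807] [3.14071171e+00 1.76028335e-03 2.81653972e+00] tip [ 0.4938 -0.2031  0.0492] need [0.0011 0.0007 0.0022] [-1.24  0.83  5.72] 12.2167
```

```bash
python3 -m jog '[[0,0,0,0,0,0.0015,0],[0,0,0,0,0,0.001,0],[0,0,0,0,0,0.0003,0],[0,0,0,0,0,0.0002,0],[0,0,0,0,0,0,0],[0,0,0,0,0,0,0],[0,0,0,0,0,0,0],[0,0,0,0,0,0,0],[0,0,0,0,0,0,0],[0,0,0,0,0,0,0]]'; python3 t.py .493 -.202 .047;  python3 -m jog '[[0,0,0,0,0,0.0008,0],[0,0,0,0,0,0.0003,0],[0,0,0,0,0,0.0003,0],[0,0,0,0,0,0.0003,0],[0,0,0,0,0,0.0003,0],[0,0,0,0,0,0,0],[0,0,0,0,0,0,0],[0,0,0,0,0,0,0],[0,0,0,0,0,0,0],[0,0,0,0,0,0,0]]'; python3 t.py .493 -.202 .047
```

```text
clock: 13.05
ee_pos: [0.4934, -0.2031, 0.234]
tcp_rot: [3.141, 0.002, 2.817]
wrist_force: [-3.3, 1.8, 4.7]
gripper_width: 0.004
[ 0.49342965 -0.20309962  0.23397546] [3.14070476e+00 1.81651471e-03 2.81650371e+00] tip [ 0.4938 -0.2031  0.048 ] need [0.0011 0.0007 0.001 ] [-3.27  1.81  4.71] 13.05
clock: 13.88
ee_pos: [0.4934, -0.2031, 0.2339]
tcp_rot: [3.141, 0.002, 2.817]
wrist_force: [-2.5, 1.7, 5.7]
gripper_width: 0.002
[ 0.49339767 -0.20307055  0.23389488] [3.14076767e+00 1.84061005e-03 2.81657893e+00] tip [ 0.4938 -0.203   0.0479] need [0.0011 0.0007 0.0009] [-2.53  1.7   5.7 ] 13.8833
```

```bash
python3 -m jog '[[0,0,0,0,0,0.001,0],[0,0,0,0,0,0.001,0],[0,0,0,0,0,0.0003,0],[0,0,0,0,0,0.0003,0],[0,0,0,0,0,0.0003,0],[0,0,0,0,0,0.0003,0],[0,0,0,0,0,0.0003,0],[0,0,0,0,0,0.0003,0],[0,0,0,0,0,0.0003,0],[0,0,0,0,0,0.0003,0]]'; python3 t.py .493 -.202 .047;  python3 - <<'E'
from h import *
from bench import env
p,d=env.read_camera("side"); cv2.imwrite("pics/side7z.png",cv2.resize(p[130:250,110:270],None,fx=4.5,fy=4.5,interpolation=2))
E
```

```text
clock: 14.72
ee_pos: [0.4934, -0.2031, 0.2323]
tcp_rot: [3.141, 0.002, 2.817]
wrist_force: [-2.6, 1.6, 6.6]
gripper_width: 0.005
[ 0.49340054 -0.20308518  0.23232515] [3.14086430e+00 1.99489125e-03 2.81658332e+00] tip [ 0.4938 -0.2031  0.0463] need [ 0.0011  0.0008 -0.0007] [-2.57  1.55  6.6 ] 14.7167
```

View pics/side7z.png

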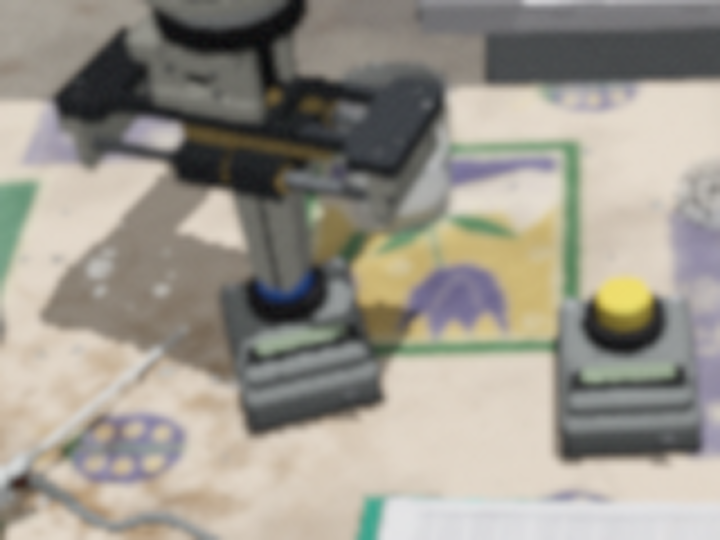

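The blue key is down in its collar at about 9.7 mm, after a long hold, and the counter has not moved. Lifting off.

```bash
python3 -m jog '[[0,0,0,0,0,-0.003,0],[0,0,0,0,0,-0.004,0],[0,0,0,0,0,-0.006,0],[0,0,0,0,0,-0.01,0],[0,0,0,0,0,-0.02,0],[0,0,0,0,0,-0.02,0],[0,0,0,0,0,-0.02,0],[0,0,0,0,0,-0.02,0],[0,0,0,0,0,-0.01,0],[0,0,0,0,0,0,0]]'; python3 -m jog '[[0,0,0,0,0,-0.01,0],[0,0,0,0,0,0,0],[0,0,0,0,0,0,0],[0,0,0,0,0,0,0],[0,0,0,0,0,0,0],[0,0,0,0,0,0,0],[0,0,0,0,0,0,0],[0,0,0,0,0,0,0],[0,0,0,0,0,0,0],[0,0,0,0,0,0,0]]'; python3 - <<'E'
from h import *
from bench import env
p,d=env.read_camera("side"); cv2.imwrite("pics/side8.png",p)
cv2.imwrite("pics/side8z.png",cv2.resize(p[130:280,140:420],None,fx=2.8,fy=2.8,interpolation=2))
a=cv2.imread("pics/side0.png")
D=cv2.absdiff(a,p).max(2); print([(k,D[y0:y1,x0:x1].mean()) for k,(x0,y0,x1,y1) in dict(red=(318,185,356,230),yel=(230,188,268,232),blue=(158,182,196,224),bottle=(335,235,362,272),dish=(258,163,282,182)).items()])
E
```

```text
clock: 15.6
ee_pos: [0.4925, -0.2028, 0.3538]
tcp_rot: [3.141, 0.002, 2.817]
wrist_force: [1.0, -0.0, 0.1]
gripper_width: 0.005
clock: 16.43
ee_pos: [0.4923, -0.2027, 0.3598]
tcp_rot: [3.14, -0.004, 2.817]
wrist_force: [0.8, 0.2, -0.0]
gripper_width: 0.003
[('red', np.float64(2.204093567251462)), ('yel', np.float64(2.2464114832535884)), ('blue', np.float64(18.44360902255639)), ('bottle', np.float64(2.794794794794795)), ('dish', np.float64(2.425438596491228))]
```

View pics/side8.png

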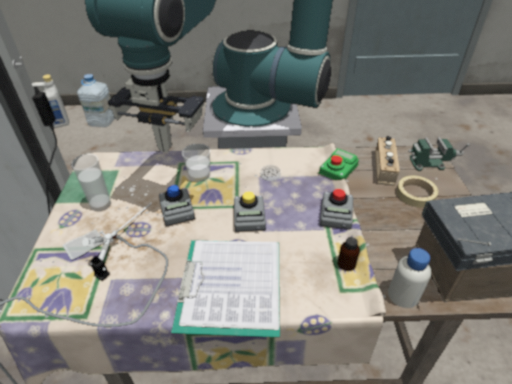

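View pics/side8z.png

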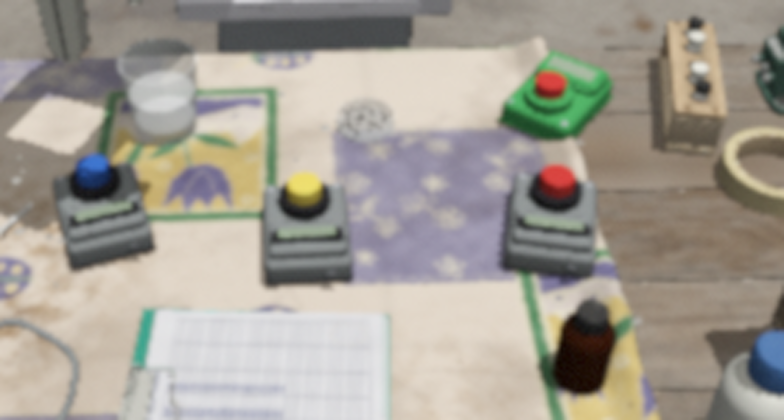

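All keys are up, the objects are where they stood (blue differs from the start only by the arm's shadow), and the arm is clear. Handing in.

```bash
python3 -c "
from bench import env
print(env.hand_in())"
```

```text
the job is handed in; nothing more can be done
None
```

I pressed the red key and then the blue key with the closed fingertips, and both came back up. I handed the job in after about 16.5 s of the 48 s allowed. The hand-in reports no verdict.

- **Depth and hold:** each key went down about 8 mm and then about 9.7 mm. It stayed past 6 mm for more than 1.5 s. These depths come from the fingertip height, because the key travel itself cannot be read.
- **Force:** the highest reading was about 8.6 N on red and 7.3 N on blue, taken at the end of each move. This is well under the 25 N limit.
- **Last checks:** in the final side view all three keys are up, and the arm is well clear. The red and yellow counters, bottle and dish match the first picture almost pixel for pixel.
- **Less certain:** the blue counter's area differed more from the first picture. The arm's shadow falls there, and by eye the counter stands unmoved. The beaker I checked only by eye, and it looks unmoved.
- **Disagreements:** the cameras differed by about 5–10 mm on where the keys were, so I used a middle estimate. The force at 8 mm on red read about 4.1 N against the expected 5.2 N, which is why I pressed both keys a little deeper.

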